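Hang the slotted shield plate on the stand's headed pin

TASK

Take the metal shield plate whose slot is open at one edge out of the rack and hang it on the headed pin of the stand: slide the slot sideways over the neck of the pin, behind the pin's head, let the plate drop so that the pin sits up in the notch at the slot's inner end, and leave it hanging free, straight and still. Leave the other plate, with the closed window, in the rack and do not disturb the jar, the bottle or the brass weight.

Things in the scene. Friction and masses are not known exactly. Their poses are not given: they have to be found in the camera images.
- slotted_plate: Aluminium plate with the open slot, 0.18 to 0.35 kg, upright in a channel of the rack. 6 mm thick (its x), 80 mm wide (y), 165 mm tall (z) with its tab; origin at the middle of its lower edge. Its +x points the same way as the rack's, roughly away from the robot. The slot's mouth is at the -y edge.
- plate_tab (a point): Centre of the slotted plate's grip tab, 152 mm above its lower edge: a block 12 mm thick (plate x), 44 mm wide (y), 26 mm tall, to be pinched across x from above. The sheet below it begins at 140 mm.
- slot_seat (a point): Where the pin's axis lies in the slotted plate when it hangs: on the centre line, 107 mm above the lower edge. The slot: a level channel 14 mm high (88 to 102 mm above the lower edge) from the -y edge in to y = +7 mm, mouth corners rounded by 5 mm; at its inner end a notch, y -7 to +7 mm, goes up to 112 mm. So from mid-channel the plate drops 12 mm to hang.
- window_plate: The other plate in the rack: same outline, tab, axes and origin, but its window (35 mm wide, 14 mm high, with a notch) is closed all round, so it cannot go over the pin's head. It stays in the rack.
- rack: Fixed rack, base 120 (x) x 110 (y) x 6 mm, origin under its middle. Two upright channels along y, at x = -40 and +40 mm, 8 mm wide, hold the plates' lower edges at height 6 mm; their bars end at height 40 mm. Which plate is in which channel varies.
- stand: Fixed telescopic stand, base 130 (x) x 110 (y) x 12 mm, origin under its middle, on the post's axis. The post (radius 17 mm or less, clamp knob on the far side) bears a block 28 mm wide (y), 24 mm high, x -37 to +14 mm; nothing stands above it. From the block's front the headed pin points along the stand's -x, roughly to the robot.
- pin_lowest (a point): Mid-neck of the pin if the post were fully down: stand x = -45 mm, y = 0, height 165 mm. The post is clamped 0 to 30 mm higher, unreported, and firm: see or feel for it. Pin 10 mm in diameter; neck free from x -53 to -37 mm between head (24 mm in diameter, 6 mm thick) and block. Tops of head and block are both 12 mm above the pin's axis.
- jar: White sample jar with green lid, 52 mm in diameter, 67 mm tall, origin at the centre of its underside. Leave it alone.
- weight: Brass weight, 25 mm in diameter, 30 mm tall, origin at the centre of its underside. Leave it alone.
- bottle: Brown glass bottle with white cap, 56 mm in diameter, 114 mm tall, origin at the centre of its underside. Leave it alone.

How it is judged (in metres and radians):
At the end, for the whole second after the job is handed in: Slotted plate released, at rest, carried by the stand: in the stand's frame slot_seat has x -54 to -36 mm, y within 7 mm of 0, height 160 to 201 mm; upright within 0.15 rad, square to the pin within 0.35 rad. Window plate within 30 mm of its start (x of slot_seat in the frame of stand between -0.054 and -0.036 m and y of slot_seat in the frame of stand between -0.007 and 0.007 m and z of slot_seat in the frame of stand between 0.16 and 0.201 m and angle between slotted_plate's own z axis and vertical below 0.15 rad and angle between the x axis of slotted_plate and the x axis of stand, either way round below 0.35 rad and contact force between slotted_plate and stand above 0.8 N and linear speed of slotted_plate below 0.02 m/s and angular speed of slotted_plate below 0.2 rad/s and distance of window_plate from where it was at the start of the episode below 0.03 m); the robot touches nothing.
It fails at once if the plate with the closed window is taken out of the rack or moved by more than 30 mm (distance of window_plate from where it was at the start of the episode above 0.03 m).
It fails at once if the jar, the bottle or the brass weight is moved by more than 30 mm (distance of any of jar, bottle, weight from where it was at the start of the episode above 0.03 m).
It also fails if it takes over 51 s, if anything falls off the work surface, if the arm or the gripper's body presses on something with over 40 N, if the wrist force passes 120 N, or if a joint passes its speed limit or range.

ROBOT

A 7-joint arm with a two-finger parallel gripper is mounted at the origin on a cart in front of the work surface, level with it; the furniture and walls round the work are solid. World frame = base frame: x ahead of the robot, y to its left, z up, the work surface at z = 0. Lengths are in m, angles in degrees, forces in N, time in s.
With the tool pointing down it reaches from about 0.425 to 0.875 m from the base axis. Payload 4.7 kg.
Tool frame: the origin (TCP) lies between the finger pads; the fingertips stand ahead of it and the grasp point (between the pads) lies 5 mm behind it (bot.finger_overhang is the y of the fingertips in the tool frame, in m); y points along the fingers, x is the direction in which the jaws open and shut, and the axes are right-handed (so a half turn about y gives the same grasp; the last joint's range is limited). The gripper opens to 85 mm and grips with 20 to 120 N. Pads are 22 mm wide; open, the fingers measure 114 mm over their backs; the gripper's body (76 mm by 85 mm) begins 54 mm behind the grasp point. The pads swing forward as they close: fully open they stand 13 mm farther back than shut.
Start: joints at [72.943, 18.392, -4.016, 83.108, 1.295, 78.541, -3.26], TCP at [0.199, -0.619, 0.245] pointing down, gripper open.
Joint ranges: [-163.93, 163.93], [-17.29, 119.83], [-79.2, 71.16], [3.27, 140.29], [-89.18, 269.18], [5.43, 117.66], [-154.24, 154.24]. Speed limits (degrees/s): [147.25, 147.25, 180, 180, 180, 180, 180].

INTERFACE

Orientations are given as a 3x3 rotation matrix whose columns are the frame's x, y, z axes.
In Python, from plant import monitor, vision, bot, models gives the robot as it stands.
- The arm moves only by the tool arm_command, never from a script. Its argument "plan" is a list of rows, each an object with "slide": the shift along the tool's x, y, z in cm, a list of three; "turn": the turn about the tool's y in degrees. A call has 1 to 5 rows; each row is the pose to reach, as a shift and turn from the pose measured when the call began, along the tool's axes at that moment; what a row does not reach only later rows make up. A row lasts 1/8 s, in which the tool goes at most 62.5 mm and 10.7 degrees, less where a joint would pass 70% of its speed; a pose out of reach is approached as far as the arm can. A call with a gripper value outside its range is refused whole. "gripper" is the opening, from 0 (shut) to 1 (fully open), set as the call begins (left out, the last holds). The fingers move at their own pace and stop on an object; the grip force is fixed at half the most. Time passes only in rows, so rows that repeat a pose let the fingers close. It gives the time, the measured TCP pose, the force and the opening at its end, in the units of the state.
- monitor.sense(): the state, without advancing time (a new reading comes with each control period).
- vision.capture(name): name is "side" or "top" or "wrist"; returns (picture, depth): 480x640x3 uint8, red, green, blue; 480x640 float32, m along the optical axis (not along the pixel's ray), 0 where there is no reading.
- vision.camera_params(name): a dict with "fovy" (degrees; the focal length in pixels is half the picture's height over the tangent of half this angle, whatever the lens; pixels are square), "cx", "cy" (the principal point, pixels), "origin" and "rotation" of the camera in the world; the wrist camera has in their place "T_tool_cam" (4x4, takes a point from camera to tool coordinates, whose origin is the TCP and whose axes are the tool frame's). Camera axes: x right, y down, z forward; pixel columns grow to the right and rows downward; lengths in m; the calibration is good to about 2 mm. A picture is of the moment at which its call begins: read the wrist's pose just before it. camera_params takes no time and is no camera call.
- bot.finish_job(): hands the job in, once; it reports no verdict.
Trained networks look in the newest picture that a camera, given by its name, has taken for a name from the list of things; names that differ only in an ending like _2 or _b are one class to them, and where a whole thing is asked for, a point or a joint stands for the part that bears it (a point fixed in the world has none). Each returns a list of dicts, best first, with "score" (0 to 1); they miss things now and then, are a little off and sometimes report something else, mostly with a low value. They report only what shows in the picture. A call takes as long as a camera call.
- models.outline_of(target, camera): "mask" (480x640 bool, what is visible of it) and "centre" ([row, column] in pixels, amid what is visible of it).
The state is a dict: "clock": time; "joint_positions": joint angles; "dq": joint speeds; "joint_torque": joint torques, N m; "tool_pos": TCP position; "ee_rot": TCP orientation; "ft_force": force on the tool from outside, world axes, zero at the start; "torque": the same for the moment, N m; "opening": opening from 0.0 (shut) to 1.0 (fully open).
Only numpy, scipy, OpenCV 4.12 (cv2) and the standard library are available. Lean on these libraries where they do the work, as an engineer would, in place of code of your own. Each camera call takes 0.05 s, during which the arm holds its last target.

## Working session

There is one attempt and no reset: what is moved stays moved. The work goes in short steps, Python scripts to look and compute and a tool call to move; the robot and the scene stay as the last step left them, time stands still between calls to the robot, and variables do not carry over. Pictures are saved under pics/ and viewed, and the job is handed in when it is done.

Besides the shell and the picture viewer there is one more tool, called by a JSON object that holds its "op" and its "data", one argument or row to a line. arm_command: Moves the arm, as the interface text tells. Its arguments: {"type":"object","properties":{"plan":{"type":"array","items":{"type":"object","properties":{"slide":{"type":"array","items":{"type":"number"}},"turn":{"type":"number"}}}},"gripper":{"type":"number"}},"required":["plan"]}

```bash
mkdir -p pics; ls; python3 - <<'E'
from plant import monitor, vision, bot, models
import cv2,numpy as np
s=monitor.sense();print(s)
for n in ["side","top"]:
    p,d=vision.capture(n);cv2.imwrite(f"pics/{n}0.png",p[:,:,::-1]);np.save(f"{n}_d.npy",d);print(vision.camera_params(n))
print(vision.camera_params("wrist"),bot.finger_overhang)
print(monitor.sense()["clock"])
E
```

```text
pics
{'clock': 0.0, 'joint_positions': array([72.94309425, 18.43857794, -4.01370535, 83.17703585,  1.29620046,
       78.54086584, -3.26006943]), 'dq': array([-0.0866028 , -0.00999012, -0.03114237, -0.14630933,  0.09177077,
        0.03312456, -0.03585418]), 'joint_torque': array([-4.47342063e-04, -4.93571234e+01, -3.82429836e-01, -3.14332223e+01,
        1.32036358e-02,  1.13064732e-02,  6.79549899e-06]), 'tool_pos': array([ 0.19916725, -0.61818049,  0.24421   ]), 'ee_rot': array([[ 3.06776888e-01, -7.22136498e-04,  9.51781183e-01],
       [-9.51779479e-01,  1.80589031e-03,  3.06777709e-01],
       [-1.94034779e-03, -9.99998109e-01, -1.33309292e-04]]), 'ft_force': array([-0.11357963,  0.138673  , -0.24064245]), 'torque': array([ 0.01403341,  0.00546956, -0.0029947 ]), 'opening': 1.0012878228583753}
{'fovy': 53.134701625275625, 'cx': 318.6948589320956, 'cy': 238.88916874486875, 'origin': array([ 1.09660989, -0.35304764,  0.94561569]), 'rotation': array([[ 0.55197621,  0.66318249, -0.50548121],
       [ 0.83370799, -0.45048483,  0.31936564],
       [-0.01591392, -0.59770596, -0.80155744]])}
{'fovy': 54.571447821613084, 'cx': 324.7303192998542, 'cy': 238.49420013148813, 'origin': array([ 0.41303032, -0.01226414,  1.27933863]), 'rotation': array([[-0.02742607, -0.99219997,  0.1216019 ],
       [-0.9993487 ,  0.02436096, -0.02662183],
       [ 0.02345184, -0.12225283, -0.99222188]])}
{'fovy': 62.78737535811965, 'cx': 315.79318434303633, 'cy': 240.3478976323382, 'T_tool_cam': array([[ 9.99997665e-01,  2.10059609e-03,  5.07407494e-04,
         4.79897907e-06],
       [ 5.95452904e-05, -2.61495867e-01,  9.65204594e-01,
        -1.28941551e-01],
       [ 2.16018996e-03, -9.65202310e-01, -2.61495381e-01,
         6.66417173e-02],
       [ 0.00000000e+00,  0.00000000e+00,  0.00000000e+00,
         1.00000000e+00]])} 0.014
0.1
```

View pics/side0.png

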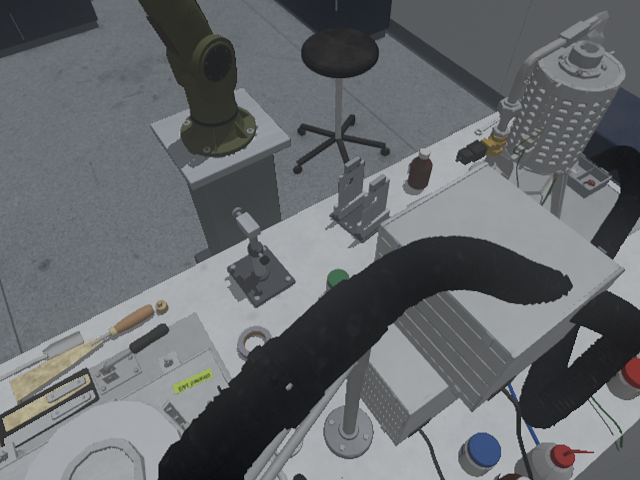

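View pics/top0.png

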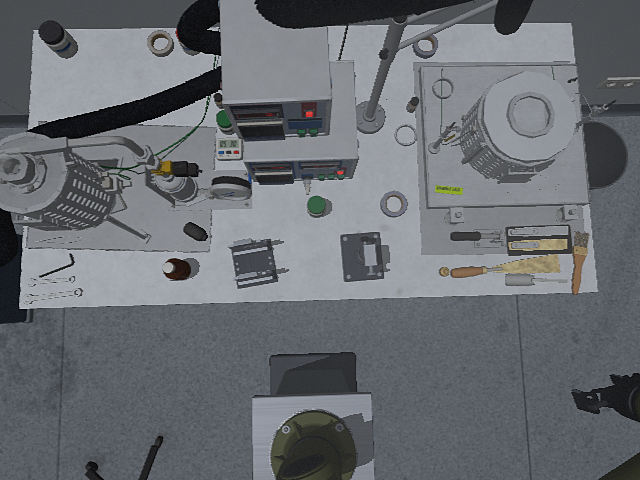

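```bash
cat > h.py <<'E'
from plant import monitor, vision, bot, models
import cv2,numpy as np
def K(c,h=480):
    f=h/2/np.tan(np.radians(c['fovy']/2));return f,c['cx'],c['cy']
def cam(n,s=None):
    c=vision.camera_params(n)
    if n=='wrist':
        T=c['T_tool_cam'];s=s or monitor.sense()
        R=s['ee_rot']@T[:3,:3];o=s['ee_rot']@T[:3,3]+s['tool_pos']
    else:R,o=c['rotation'],c['origin']
    return K(c),R,o
def deproj(n,d,s=None):
    (f,cx,cy),R,o=cam(n,s)
    v,u=np.mgrid[:480,:640]
    P=np.stack([(u-cx)/f*d,(v-cy)/f*d,d],-1)
    W=P@R.T+o; W[d<=0]=np.nan
    return W
def proj(n,X,s=None):
    (f,cx,cy),R,o=cam(n,s)
    p=(np.asarray(X)-o)@R
    return np.stack([cx+f*p[...,0]/p[...,2],cy+f*p[...,1]/p[...,2]],-1)
E
python3 - <<'E'
from h import *
for n in ["side","top"]:
    im=cv2.imread(f"pics/{n}0.png")
    if n=="side": c=im[130:310,215:445]
    else: c=im[215:300,150:400]
    cv2.imwrite(f"pics/{n}0c.png",cv2.resize(c,None,fx=3,fy=3,interpolation=cv2.INTER_CUBIC))
    W=deproj(n,np.load(f"{n}_d.npy"))
    for t in ["slotted_plate","window_plate","rack","stand","jar","bottle","weight"]:
        for r in models.outline_of(t,n)[:2]:
            m=r['mask'];P=W[m];P=P[~np.isnan(P[:,0])]
            print(n,t,round(r['score'],2),np.round(r['centre']),m.sum(),np.round(np.median(P,0),3),np.round(np.percentile(P,2,axis=0),3),np.round(np.percentile(P,98,axis=0),3))
            np.save(f"m_{n}_{t}.npy",m) if r is not None else 0
print(monitor.sense()['clock'])
E
```

```text
side slotted_plate 0.83 [198. 375.] 888 [0.546 0.152 0.109] [0.537 0.115 0.039] [0.552 0.193 0.172]
side window_plate 0.6 [181. 350.] 895 [0.467 0.14  0.11 ] [-0.184  0.103 -0.754] [0.473 0.64  0.173]
side window_plate 0.59 [268. 258.] 2940 [ 0.524 -0.153  0.014] [ 0.456 -0.2    0.007] [ 0.578 -0.096  0.192]
side rack 0.94 [219. 353.] 1310 [0.504 0.124 0.015] [0.462 0.089 0.002] [0.568 0.191 0.044]
side jar 0.52 [276. 332.] 263 [ 0.648 -0.031  0.066] [ 0.632 -0.051  0.044] [ 0.661 -0.006  0.07 ]
side bottle 0.92 [168. 421.] 759 [0.501 0.334 0.065] [0.429 0.32  0.001] [0.518 0.4   0.115]
side weight 0.58 [307. 163.] 132 [ 0.472 -0.37   0.02 ] [ 0.458 -0.381  0.001] [ 0.479 -0.36   0.031]
top slotted_plate 0.68 [246. 245.] 295 [0.544 0.154 0.143] [0.537 0.118 0.037] [0.553 0.192 0.174]
top rack 0.67 [262. 256.] 1301 [0.505 0.143 0.007] [0.447 0.094 0.001] [0.56  0.203 0.043]
top stand 0.73 [256. 363.] 1907 [ 0.511 -0.138  0.013] [ 0.455 -0.199  0.005] [ 0.58  -0.092  0.192]
top jar 0.75 [208. 316.] 328 [ 0.648 -0.024  0.065] [ 0.629 -0.046  0.02 ] [ 0.674 -0.002  0.07 ]
top jar 0.67 [247. 245.] 290 [0.544 0.153 0.135] [0.537 0.117 0.042] [0.552 0.191 0.174]
top bottle 0.79 [270. 175.] 526 [0.49  0.339 0.076] [ 0.465  0.322 -0.001] [0.518 0.385 0.116]
top bottle 0.26 [246. 246.] 328 [0.544 0.154 0.13 ] [0.537 0.117 0.031] [0.555 0.193 0.174]
top weight 0.64 [270. 443.] 77 [ 0.47  -0.366  0.019] [ 0.459 -0.38   0.006] [ 0.481 -0.357  0.032]
0.8
```

View pics/side0c.png

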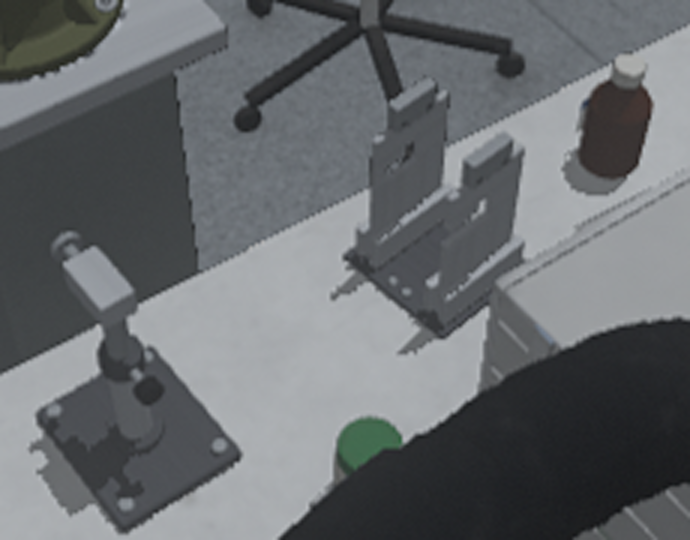

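View pics/top0c.png

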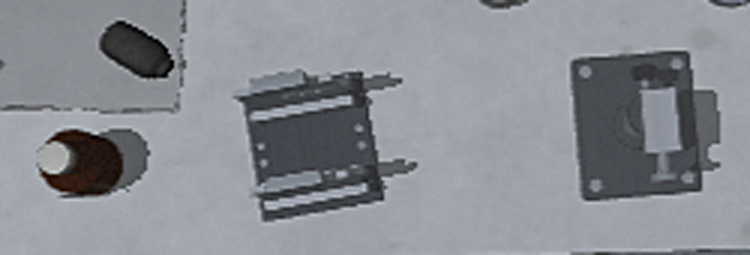

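```bash
cat > a.py <<'E'
from h import *
for n in ["side","top"]:
    W=deproj(n,np.load(f"{n}_d.npy")).reshape(-1,3)
    for nm,lo,hi in [("near",(.44,.08),(.50,.21)),("far",(.52,.08),(.58,.21)),("stand",(.43,-.22),(.58,-.08))]:
        with np.errstate(invalid='ignore'):
            b=(W[:,0]>lo[0])&(W[:,0]<hi[0])&(W[:,1]>lo[1])&(W[:,1]<hi[1])
        P=W[b]
        z0=.06 if nm!="stand" else .14
        Q=P[P[:,2]>z0]
        if nm!="stand":
            S=P[(P[:,2]>.06)&(P[:,2]<.14)]
            T=P[(P[:,2]>.163)]
            print(n,nm,len(S),len(T),"tab top",np.round(T.mean(0),4),np.ptp(T,axis=0).round(3))
            # line fit of faces x = a+b*y
            for q,l in((S,'sheet'),(T,'tab')):
                v=cv2.fitLine(q[:,:2].astype(np.float32),cv2.DIST_HUBER,0,.01,.01).ravel();
                print('  ',l,"yaw",np.degrees(np.arctan2(-v[0]*np.sign(v[1]),abs(v[1]))).round(1),v[2:].round(4),np.percentile(q,[2,98],axis=0).round(3).tolist())
        else:
            T=Q[Q[:,2]>np.percentile(Q[:,2],90)-.004]
            print(n,"stand z pcts",np.percentile(Q[:,2],[50,70,80,90,95,99]).round(4))
            r=cv2.minAreaRect((T[:,:2]*1000).astype(np.float32));print(r,np.median(T,axis=0))
E
python3 a.py
cat > b.py <<'E'
from h import *
# rectify plates in side view
im=cv2.imread("pics/side0.png")
th=np.radians(10)
import sys
out=[]
for (cx,cy) in [(.468,.136),(.546,.150)]:
    y=np.arange(55,-55,-.25)/1000;z=np.arange(180,0,-.5)/1000
    Y,Z=np.meshgrid(y,z)
    X=np.stack([cx-np.sin(th)*Y,cy+np.cos(th)*Y,Z],-1)
    p=proj('side',X).astype(np.float32)
    out.append(cv2.remap(im,p[...,0],p[...,1],cv2.INTER_LINEAR)[:, ::-1])
    out[-1]=cv2.resize(out[-1],(400,600))
cv2.imwrite("pics/rect.png",np.hstack(out))
E
python3 b.py
```

```text
side near 547 113 tab top [0.4661 0.1406 0.1699] [0.021 0.047 0.012]
   sheet yaw 8.5 [0.4668 0.1368] [[0.46, 0.102, 0.062], [0.473, 0.181, 0.138]]
   tab yaw 6.1 [0.4666 0.1432] [[0.456, 0.12, 0.163], [0.474, 0.163, 0.174]]
side far 513 114 tab top [0.5449 0.1528 0.1699] [0.017 0.043 0.011]
   sheet yaw 8.5 [0.5448 0.1574] [[0.539, 0.115, 0.062], [0.552, 0.193, 0.139]]
   tab yaw 6.4 [0.5455 0.1537] [[0.536, 0.133, 0.164], [0.552, 0.174, 0.174]]
side stand z pcts [0.189  0.1908 0.1914 0.1919 0.1924 0.194 ]
((492.2358703613281, -148.9210662841797), (74.70089721679688, 28.28489875793457), 3.5544073581695557) [ 0.50255888 -0.14894931  0.19092471]
top near 49 97 tab top [0.4667 0.1434 0.1704] [0.016 0.043 0.013]
   sheet yaw 9.0 [0.4654 0.1336] [[0.458, 0.104, 0.066], [0.475, 0.182, 0.138]]
   tab yaw 8.3 [0.4667 0.1434] [[0.46, 0.123, 0.166], [0.473, 0.164, 0.175]]
top far 118 102 tab top [0.5452 0.1562 0.1703] [0.018 0.043 0.013]
   sheet yaw 9.1 [0.5415 0.1651] [[0.537, 0.117, 0.062], [0.553, 0.194, 0.134]]
   tab yaw 7.7 [0.5449 0.159 ] [[0.538, 0.135, 0.165], [0.553, 0.177, 0.175]]
top stand z pcts [0.1896 0.1907 0.1913 0.1925 0.1935 0.1946]
((495.0943603515625, -146.4458465576172), (71.62440490722656, 27.61130142211914), 4.831292152404785) [ 0.50451741 -0.14700325  0.19064978]
```

View pics/rect.png

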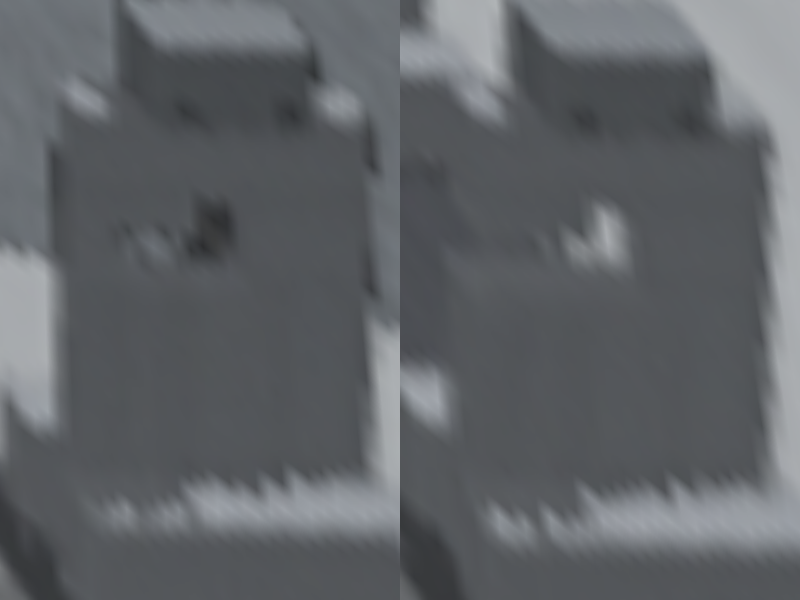

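```bash
cat >> h.py <<'E'
def to(X,yaw=None,s=None):
    """slide cm & turn deg for tool x axis at world yaw, TCP at X"""
    s=s or monitor.sense();R=s['ee_rot'];d=R.T@(np.asarray(X)-s['tool_pos'])*100
    y0=np.degrees(np.arctan2(R[1,0],R[0,0]))
    t=None if yaw is None else -(yaw-y0)
    print("at",s['tool_pos'].round(4),"yaw",y0.round(2),"clock",s['clock'],"-> slide",d.round(2),"turn",t if t is None else round(t,2))
    return d,t
E
python3 - <<'E'
from h import *
to([.45,-.36,.30],-30);to([.472,-.149,.30],4.5)
E
```

```text
at [ 0.1994 -0.6187  0.2454] yaw -72.13 clock 0.8 -> slide [-16.93  -5.47  31.79] turn -42.13
at [ 0.1994 -0.6187  0.2454] yaw -72.13 clock 0.8 -> slide [-36.34  -5.47  40.36] turn -76.63
```

{"op": "arm_command", "data": {
  "plan": [
    {"slide": [-17, -5.5, 32], "turn": -42},
    {"slide": [-17, -5.5, 32], "turn": -42},
    {"slide": [-17, -5.5, 32], "turn": -42},
    {"slide": [-17, -5.5, 32], "turn": -42},
    {"slide": [-17, -5.5, 32], "turn": -42}
  ]
}}

```text
clock: 1.42
tool_pos: [0.4158, -0.3955, 0.2929]
ee_rot: [[0.865, 0.001, 0.501], [-0.501, -0.001, 0.865], [0.001, -1.0, -0.001]]
ft_force: [0.7, -0.3, -0.5]
opening: 0.996
```

```bash
python3 - <<'E'
from h import *
to([.472,-.149,.30],4.5)
E
```

```text
at [ 0.4158 -0.3955  0.2929] yaw -30.07 clock 1.425 -> slide [-7.48 -0.73 24.15] turn -34.57
```

{"op": "arm_command", "data": {
  "plan": [
    {"slide": [-7.5, -0.7, 24], "turn": -34.5},
    {"slide": [-7.5, -0.7, 24], "turn": -34.5},
    {"slide": [-7.5, -0.7, 24], "turn": -34.5},
    {"slide": [-7.5, -0.7, 24], "turn": -34.5},
    {"slide": [-7.5, -0.7, 24], "turn": -34.5}
  ]
}}

```text
clock: 2.05
tool_pos: [0.4726, -0.1442, 0.3007]
ee_rot: [[0.996, 0.002, -0.087], [0.087, -0.001, 0.996], [0.002, -1.0, -0.001]]
ft_force: [-0.7, -1.3, -0.0]
opening: 1.0
```

```bash
python3 - <<'E'
from h import *
s=monitor.sense();p,d=vision.capture("wrist")
import pickle;pickle.dump((s,p,d),open("w1.pkl","wb"))
cv2.imwrite("pics/w1.png",p[:,:,::-1]);to([.545,.10,.3],8.5)
E
```

```text
at [ 0.4718 -0.1473  0.3004] yaw 4.75 clock 2.1 -> slide [ 9.34 -0.   24.04] turn -3.75
```

View pics/w1.png

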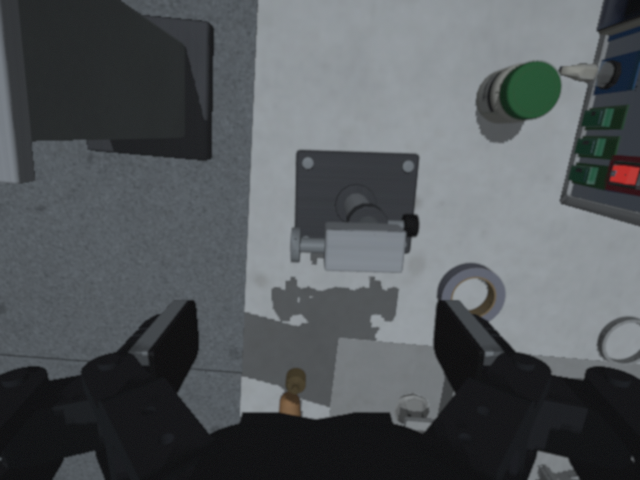

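```bash
cat > c.py <<'E'
from h import *
import pickle
s,p,d=pickle.load(open("w1.pkl","rb"))
s2=monitor.sense()
W=deproj('wrist',d,s)
for n,r in dict(block=(228,268,332,398),neck=(241,247,305,322),head=(232,258,292,299),base=(155,178,320,345)).items():
    q=W[r[0]:r[1],r[2]:r[3]].reshape(-1,3);q=q[~np.isnan(q[:,0])]
    print(n,np.median(q,0).round(4),np.percentile(q,[5,95],axis=0).round(4).tolist())
# block-top segmentation
m=(np.abs(W[...,2]-.191)<.008);m[:215]=0;m[280:]=0;m[:,:285]=0;m[:,412:]=0
P=W[m];r=cv2.minAreaRect((P[:,:2]*1000).astype(np.float32));print(r,m.sum())
P=W[m&(np.arange(640)[None]>328)];print("block",cv2.minAreaRect((P[:,:2]*1000).astype(np.float32)))
m=np.abs(W[...,2]-.012)<.004;m[:140]=0;m[280:]=0;m[:,:285]=0;m[:,425:]=0
P=W[m];print("base",cv2.minAreaRect((P[:,:2]*1000).astype(np.float32)))
E
python3 c.py
```

```text
block [ 0.5045 -0.1447  0.1907] [[0.4858, -0.1567, 0.1891], [0.5232, -0.1334, 0.1918]]
neck [ 0.4719 -0.147   0.1832] [[0.4669, -0.1487, 0.1819], [0.4771, -0.1454, 0.1843]]
head [ 0.4605 -0.1468  0.1895] [[0.4585, -0.1545, 0.1856], [0.4626, -0.1403, 0.1912]]
base [ 0.4878 -0.1093  0.0124] [[0.4761, -0.12, 0.0111], [0.4994, -0.0988, 0.0137]]
((493.774658203125, -147.5302276611328), (73.46199798583984, 28.647480010986328), 3.247835159301758) 3959
block ((506.089111328125, -146.8314208984375), (48.79340744018555, 28.647480010986328), 3.247835159301758)
base ((516.14501953125, -145.3823699951172), (129.98870849609375, 108.09156799316406), 3.306109666824341)
```

{"op": "arm_command", "data": {
  "plan": [
    {"slide": [9, 0, 24], "turn": -3.7},
    {"slide": [9, 0, 24], "turn": -3.7},
    {"slide": [9, 0, 24], "turn": -3.7},
    {"slide": [9, 0, 24], "turn": -3.7},
    {"slide": [9, 0, 24], "turn": -3.7}
  ]
}}

```text
clock: 2.72
tool_pos: [0.5419, 0.1031, 0.2999]
ee_rot: [[0.988, 0.001, -0.152], [0.152, 0.001, 0.988], [0.001, -1.0, 0.0]]
ft_force: [0.2, -0.2, -0.1]
opening: 1.001
```

{"op": "arm_command", "data": {
  "plan": [
    {"slide": [0, 0, 0], "turn": 0}
  ]
}}

```text
clock: 2.85
tool_pos: [0.5424, 0.1015, 0.2994]
ee_rot: [[0.989, 0.001, -0.151], [0.151, 0.0, 0.989], [0.001, -1.0, 0.0]]
ft_force: [0.1, -1.2, 0.3]
opening: 1.001
```

```bash
python3 - <<'E'
from h import *
s=monitor.sense();p,d=vision.capture("wrist")
import pickle;pickle.dump((s,p,d),open("w2.pkl","wb"))
cv2.imwrite("pics/w2.png",p[:,:,::-1])
for t in ["slotted_plate","window_plate"]:
  for r in models.outline_of(t,"wrist")[:2]: print(t,r['score'],r['centre'])
E
```

```text
slotted_plate 0.76 [153.0, 327.9]
window_plate 0.81 [149.0, 226.7]
```

View pics/w2.png

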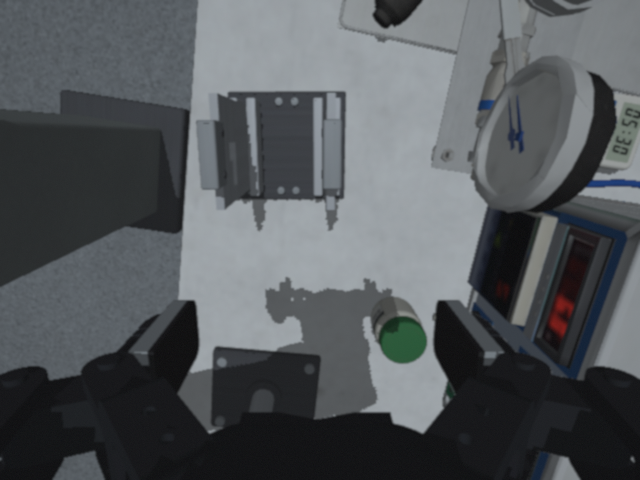

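{"op": "arm_command", "data": {
  "plan": [
    {"slide": [12, 0, 3], "turn": 0},
    {"slide": [12, 0, 3], "turn": 0},
    {"slide": [12, 0, 3], "turn": 0},
    {"slide": [12, 0, 3], "turn": 0}
  ]
}}

```text
clock: 3.5
tool_pos: [0.6564, 0.1463, 0.2991]
ee_rot: [[0.989, -0.001, -0.147], [0.147, -0.001, 0.989], [-0.001, -1.0, -0.001]]
ft_force: [-0.9, 0.2, 0.6]
opening: 0.998
```

```bash
python3 - <<'E'
from h import *
s=monitor.sense();p,d=vision.capture("wrist")
import pickle;pickle.dump((s,p,d),open("w3.pkl","wb"))
p2=pickle.load(open("w2.pkl","rb"))[1]
a=cv2.resize(p2[80:220,185:355],None,fx=2.3,fy=2.3,interpolation=cv2.INTER_CUBIC)
b=cv2.resize(p[60:260,60:300],(391,322),interpolation=cv2.INTER_CUBIC)
cv2.imwrite("pics/w3.png",np.hstack([a,b])[:,:,::-1])
cv2.imwrite("pics/w3f.png",p[:,:,::-1])
E
```

```text
(no output)
```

View pics/w3.png

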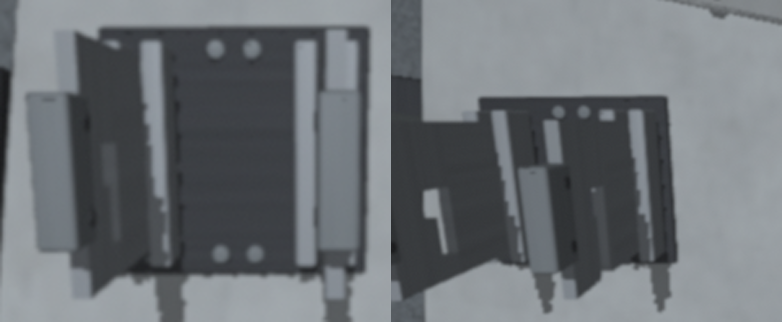

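```bash
python3 - <<'E'
from h import *
import pickle
s,p,d=pickle.load(open("w3.pkl","rb"))
b=p[110:255,60:230].astype(float)*1.8
cv2.imwrite("pics/w3z.png",cv2.resize(np.clip(b,0,255).astype('uint8'),None,fx=4,fy=4,interpolation=cv2.INTER_CUBIC)[:,:,::-1])
s2,p2,d2=pickle.load(open("w2.pkl","rb"))
for n,(s,d) in dict(w2=(s2,d2),w3=(s,d)).items():
    W=deproj('wrist',d,s)
    m=(W[...,2]>.164)&(W[...,2]<.178)&(W[...,0]>.52)&(W[...,0]<.58)&(W[...,1]>.1)&(W[...,1]<.22)
    P=W[m];print(n,P.mean(0).round(4),cv2.minAreaRect((P[:,:2]*1000).astype(np.float32)))
E
```

```text
w2 [0.545  0.1561 0.1713] ((545.1564331054688, 155.386962890625), (11.824731826782227, 43.56904220581055), 8.279291152954102)
w3 [0.5463 0.1566 0.1706] ((545.4382934570312, 155.70867919921875), (13.011030197143555, 43.72658157348633), 8.837944984436035)
```

View pics/w3z.png

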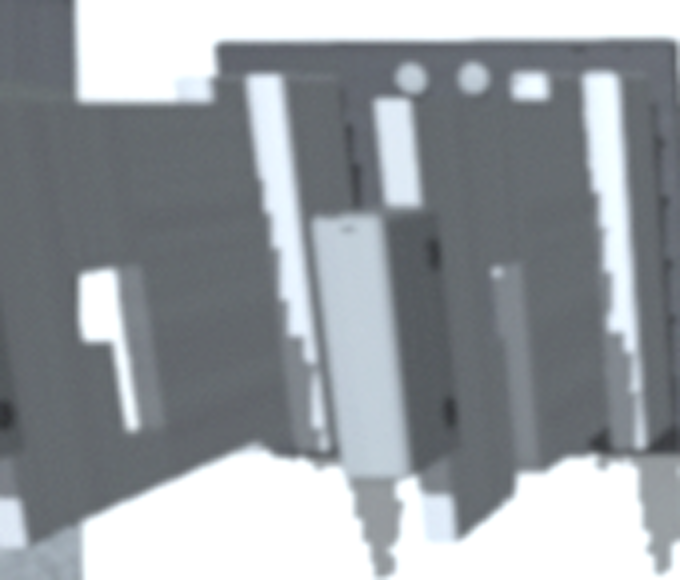

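```bash
python3 - <<'E'
from h import *
to([.5453,.1555,.225],8.5);to([.5453,.1555,.153],8.5)
E
```

```text
at [0.6561 0.1465 0.3003] yaw 8.45 clock 3.55 -> slide [-10.83   7.51   2.53] turn -0.05
at [0.6561 0.1465 0.3003] yaw 8.45 clock 3.55 -> slide [-10.84  14.71   2.54] turn -0.05
```

{"op": "arm_command", "data": {
  "plan": [
    {"slide": [-10.8, 7, 2.5], "turn": 0},
    {"slide": [-10.8, 7, 2.5], "turn": 0},
    {"slide": [-10.8, 7, 2.5], "turn": 0},
    {"slide": [-10.8, 7, 2.5], "turn": 0},
    {"slide": [-10.8, 7, 2.5], "turn": 0}
  ],
  "gripper": 0.5
}}

```text
clock: 4.18
tool_pos: [0.5478, 0.1546, 0.2325]
ee_rot: [[0.989, 0.006, -0.145], [0.145, -0.001, 0.989], [0.006, -1.0, -0.002]]
ft_force: [0.6, 0.2, 0.3]
opening: 0.5
```

```bash
python3 - <<'E'
from h import *
to([.5453,.1555,.153],8.5)
E
```

```text
at [0.5478 0.1546 0.2325] yaw 8.33 clock 4.175 -> slide [-0.28  7.95  0.14] turn -0.17
```

{"op": "arm_command", "data": {
  "plan": [
    {"slide": [-0.2, 3, 0.1], "turn": 0},
    {"slide": [-0.2, 6, 0.1], "turn": 0},
    {"slide": [-0.2, 7.9, 0.1], "turn": 0},
    {"slide": [-0.2, 7.9, 0.1], "turn": 0},
    {"slide": [-0.2, 7.9, 0.1], "turn": 0}
  ]
}}

```text
clock: 4.8
tool_pos: [0.5472, 0.1557, 0.1547]
ee_rot: [[0.989, 0.008, -0.145], [0.145, -0.0, 0.989], [0.008, -1.0, -0.001]]
ft_force: [-0.3, 0.0, 0.6]
opening: 0.5
```

```bash
python3 - <<'E'
from h import *
to([.5453,.1555,.153],8.5)
p,d=vision.capture("wrist");cv2.imwrite("pics/w4.png",p[:,:,::-1])
E
```

```text
at [0.5472 0.1557 0.1547] yaw 8.33 clock 4.8 -> slide [-0.19  0.17  0.01] turn -0.17
```

View pics/w4.png

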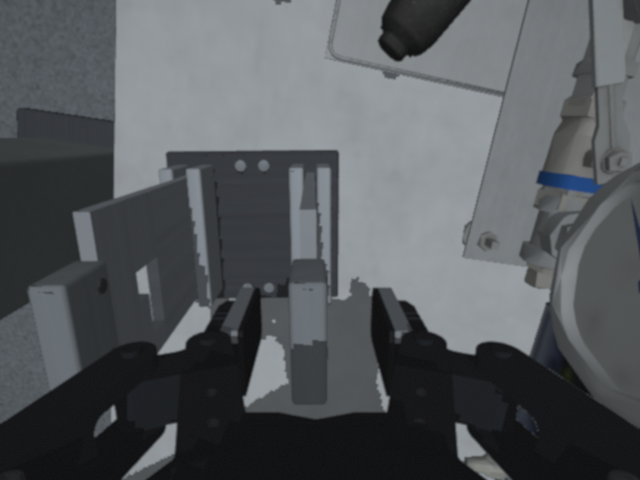

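{"op": "arm_command", "data": {
  "plan": [
    {"slide": [-0.2, 0.15, 0], "turn": 0},
    {"slide": [-0.2, 0.15, 0], "turn": 0}
  ]
}}

```text
clock: 5.1
tool_pos: [0.5454, 0.1555, 0.154]
ee_rot: [[0.989, 0.009, -0.145], [0.145, -0.001, 0.989], [0.009, -1.0, -0.002]]
ft_force: [-0.0, 1.0, -0.3]
opening: 0.501
```

{"op": "arm_command", "data": {
  "plan": [
    {"slide": [0, 0, 0]},
    {"slide": [0, 0, 0]},
    {"slide": [0, 0, 0]},
    {"slide": [0, 0, 0]}
  ],
  "gripper": 0
}}

```text
schema error: expected keys slide, turn
```

{"op": "arm_command", "data": {
  "plan": [
    {"slide": [0, 0, 0], "turn": 0},
    {"slide": [0, 0, 0], "turn": 0},
    {"slide": [0, 0, 0], "turn": 0},
    {"slide": [0, 0, 0], "turn": 0},
    {"slide": [0, 0, 0], "turn": 0}
  ],
  "gripper": 0
}}

```text
clock: 5.72
tool_pos: [0.5454, 0.1555, 0.1543]
ee_rot: [[0.989, 0.009, -0.145], [0.145, -0.001, 0.989], [0.009, -1.0, -0.002]]
ft_force: [-1.6, -0.9, 5.5]
opening: 0.132
```

{"op": "arm_command", "data": {
  "plan": [
    {"slide": [0, -1.5, 0], "turn": 0},
    {"slide": [0, -3.5, 0], "turn": 0},
    {"slide": [0, -6, 0], "turn": 0},
    {"slide": [0, -8.5, 0], "turn": 0},
    {"slide": [0, -8.5, 0], "turn": 0}
  ]
}}

```text
clock: 6.35
tool_pos: [0.5461, 0.1564, 0.2422]
ee_rot: [[0.989, 0.015, -0.145], [0.145, 0.0, 0.989], [0.015, -1.0, -0.002]]
ft_force: [0.4, 0.6, -2.2]
opening: 0.129
```

```bash
python3 - <<'E'
from h import *
s=monitor.sense();print(s['ft_force'],s['opening'])
p,d=vision.capture("side");cv2.imwrite("pics/s1.png",cv2.resize(p[100:310,215:445],None,fx=3,fy=2.8)[:,:,::-1])
to([.490,-.04,.236],3.5)
E
```

```text
[ 0.35528249  0.62238262 -2.1528963 ] 0.12905011747051848
at [0.5452 0.1559 0.2405] yaw 8.33 clock 6.4 -> slide [ -8.3    0.39 -18.58] turn 4.83
```

View pics/s1.png

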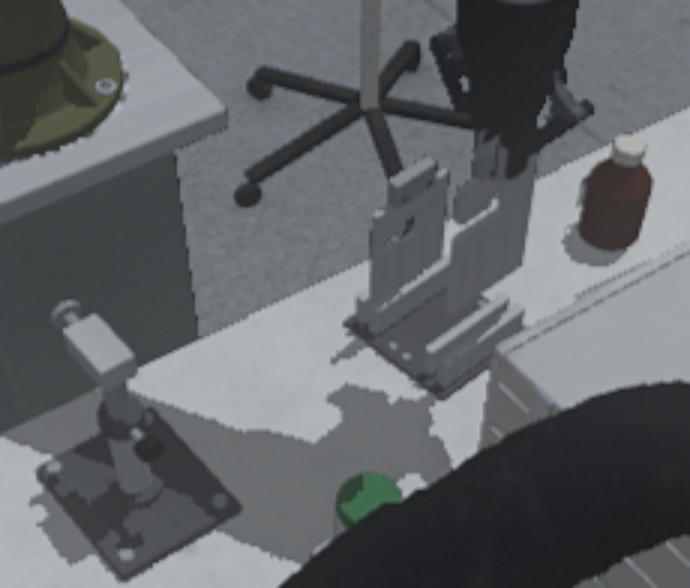

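{"op": "arm_command", "data": {
  "plan": [
    {"slide": [-1, -0.2, -5], "turn": 1},
    {"slide": [-3, -0.2, -10], "turn": 2},
    {"slide": [-6, -0.2, -15], "turn": 4},
    {"slide": [-8.3, -0.2, -18.5], "turn": 4.8},
    {"slide": [-8.3, -0.2, -18.5], "turn": 4.8}
  ]
}}

```text
clock: 7.02
tool_pos: [0.4879, -0.0436, 0.2406]
ee_rot: [[0.999, 0.009, -0.054], [0.054, -0.002, 0.999], [0.009, -1.0, -0.003]]
ft_force: [-0.5, 0.3, -1.8]
opening: 0.131
```

```bash
python3 - <<'E'
from h import *
to([.4715,-.06,.2325],3.5)
E
```

```text
at [ 0.4879 -0.0436  0.2406] yaw 3.08 clock 7.025 -> slide [-1.73  0.8  -1.55] turn -0.42
```

{"op": "arm_command", "data": {
  "plan": [
    {"slide": [-1.7, 0.8, -1.5], "turn": -0.4},
    {"slide": [-1.7, 0.8, -1.5], "turn": -0.4},
    {"slide": [-1.7, 0.8, -1.5], "turn": -0.4},
    {"slide": [-1.7, 0.8, -1.5], "turn": -0.4}
  ]
}}

```text
clock: 7.52
tool_pos: [0.4724, -0.0583, 0.2325]
ee_rot: [[0.998, 0.01, -0.063], [0.063, -0.002, 0.998], [0.01, -1.0, -0.002]]
ft_force: [-0.7, 1.1, -1.5]
opening: 0.136
```

```bash
python3 - <<'E'
from h import *
s=to([.4715,-.06,.2325],3.5)
s=monitor.sense()
for n in ("side","wrist"):
    p,d=vision.capture(n)
    import pickle;pickle.dump((s,p,d),open(f"{n}5.pkl","wb"))
    if n=="side":
        cv2.imwrite("pics/s5.png",cv2.resize(p[130:310,205:375],None,fx=4,fy=3.3,interpolation=cv2.INTER_CUBIC)[:,:,::-1])
    else: cv2.imwrite("pics/w5.png",p[:,:,::-1])
E
```

```text
at [ 0.4724 -0.0583  0.2325] yaw 3.6 clock 7.525 -> slide [-0.1   0.   -0.16] turn 0.1
```

View pics/s5.png

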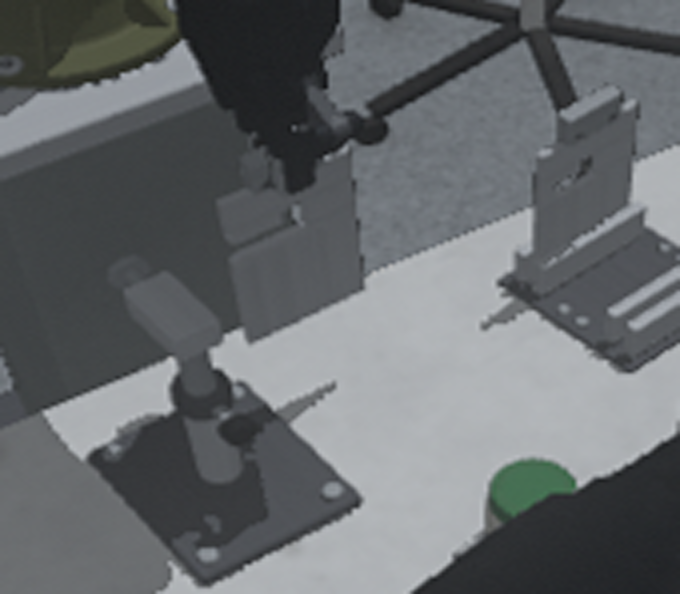

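View pics/w5.png

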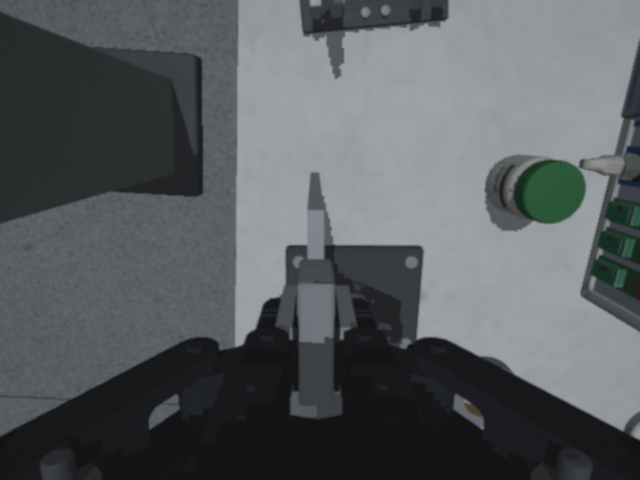

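```bash
python3 - <<'E'
from h import *
import pickle
s,p,d=pickle.load(open("side5.pkl","rb"))
th=np.radians(3.6)
c=s['tool_pos']
# plate frame pts
W=deproj('side',d);L=W-c
px=np.cos(th)*L[...,0]+np.sin(th)*L[...,1];py=-np.sin(th)*L[...,0]+np.cos(th)*L[...,1]
m=(abs(px)<.012)&(abs(py)<.055)&(L[...,2]<-.02)&(L[...,2]>-.17)
print(m.sum(),"px vs z fit",np.polyfit(L[...,2][m],px[m],1).round(4),np.median(px[m]).round(4), "py",np.percentile(py[m],[0.5,50,99.5]).round(4))
for a in(-.035,-.02,0,.02,.035):
    k=m&(abs(py-a)<.004);z=W[...,2][k];print(a,"bottom z",z.min().round(4))
y=np.arange(-55,55,.275)/1000;z=np.arange(40,-160,-.333)/1000
Y,Z=np.meshgrid(y,z)
X=np.stack([c[0]+np.cos(th)*.003-np.sin(th)*Y,c[1]+np.cos(th)*Y+np.sin(th)*.003,c[2]+Z],-1)
q=proj('side',X).astype(np.float32)
im=cv2.remap(p,q[...,0],q[...,1],cv2.INTER_CUBIC)
im=np.clip(im*1.6,0,255).astype('uint8')
# expected outline, local z rel TCP: tab centre +.0037
def pt(yy,h): return (int((yy+55)/.275),int((40-(h-152+3.7))/.333))
for a,b in [((-40,0),(40,0)),((-40,88),(7,88)),((-40,102),(-7,102)),((-7,112),(7,112)),((-40,140),(40,140))]:
    cv2.line(im,pt(*a),pt(*b),(255,0,0),1)
cv2.imwrite("pics/r5.png",im[:,:,::-1]);print(im.shape)
E
```

```text
1208 px vs z fit [-0.0036  0.0006] 0.001 py [-0.0408 -0.0016  0.0397]
-0.035 bottom z 0.0853
-0.02 bottom z 0.0873
0 bottom z 0.0814
0.02 bottom z 0.0853
0.035 bottom z 0.0862
(601, 400, 3)
```

View pics/r5.png

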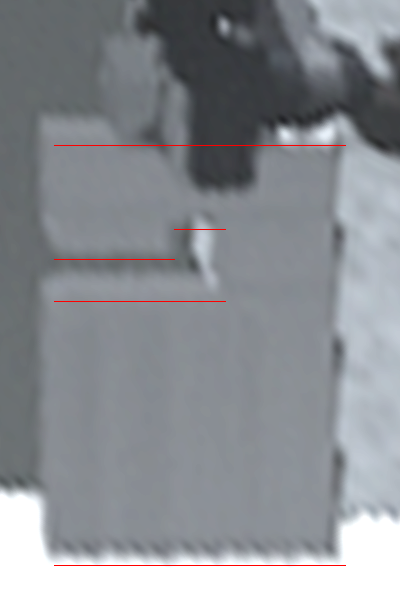

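```bash
python3 - <<'E'
from h import *
to([.4712,-.1475,.2325],3.5)
E
```

```text
at [ 0.4722 -0.0587  0.2326] yaw 3.57 clock 7.625 -> slide [-0.66  0.02 -8.86] turn 0.07
```

{"op": "arm_command", "data": {
  "plan": [
    {"slide": [-0.65, 0, 0], "turn": 0},
    {"slide": [-0.65, 0, 0], "turn": 0},
    {"slide": [-0.65, 0, -1.5], "turn": 0},
    {"slide": [-0.65, 0, -3], "turn": 0},
    {"slide": [-0.65, 0, -3], "turn": 0}
  ]
}}

```text
clock: 8.25
tool_pos: [0.4675, -0.0914, 0.2324]
ee_rot: [[0.998, 0.009, -0.058], [0.059, -0.002, 0.998], [0.009, -1.0, -0.002]]
ft_force: [0.6, -0.2, -2.5]
opening: 0.134
```

```bash
python3 - <<'E'
from h import *
import pickle
to([.4712,-.1475,.2325],3.5)
s=monitor.sense()
for n in ("side","top"):
    p,d=vision.capture(n)
    pickle.dump((s,p,d),open(f"{n}6.pkl","wb"))
    c=p[165:255,215:315] if n=="side" else p[225:285,330:400]
    cv2.imwrite(f"pics/{n}6.png",cv2.resize(np.clip(c*1.5,0,255).astype('uint8'),None,fx=6,fy=6,interpolation=cv2.INTER_CUBIC)[:,:,::-1])
E
```

```text
at [ 0.4675 -0.0914  0.2324] yaw 3.35 clock 8.25 -> slide [ 0.04  0.   -5.63] turn -0.15
```

View pics/side6.png

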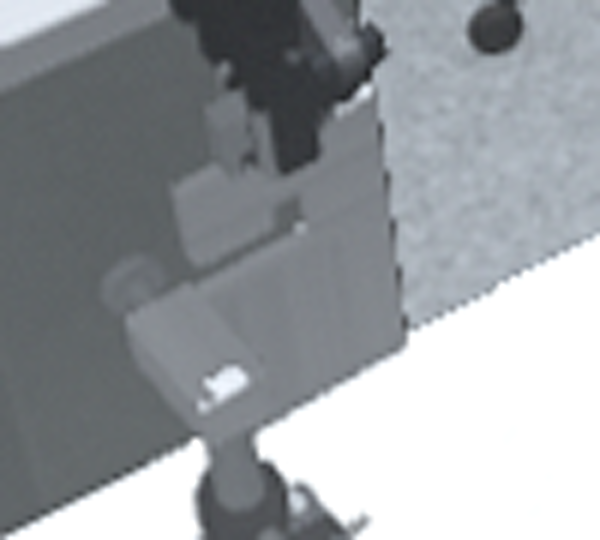

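View pics/top6.png

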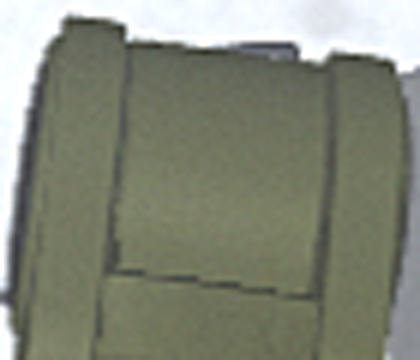

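{"op": "arm_command", "data": {
  "plan": [
    {"slide": [0.05, 0, -0.5], "turn": 0},
    {"slide": [0.05, 0, -1], "turn": 0},
    {"slide": [0.05, 0, -1.5], "turn": 0},
    {"slide": [0.05, 0, -1.5], "turn": 0}
  ]
}}

```text
clock: 8.85
tool_pos: [0.469, -0.1048, 0.2324]
ee_rot: [[0.998, 0.009, -0.06], [0.06, -0.001, 0.998], [0.009, -1.0, -0.002]]
ft_force: [-0.4, 0.3, -2.4]
opening: 0.131
```

{"op": "arm_command", "data": {
  "plan": [
    {"slide": [0, 0, -0.4], "turn": 0},
    {"slide": [0, 0, -0.8], "turn": 0},
    {"slide": [0, 0, -1.2], "turn": 0},
    {"slide": [0, 0, -1.2], "turn": 0}
  ]
}}

```text
clock: 9.35
tool_pos: [0.4697, -0.1172, 0.2324]
ee_rot: [[0.998, 0.009, -0.06], [0.06, -0.001, 0.998], [0.009, -1.0, -0.002]]
ft_force: [0.1, -0.3, -2.5]
opening: 0.125
```

{"op": "arm_command", "data": {
  "plan": [
    {"slide": [0, 0, -0.6], "turn": 0},
    {"slide": [0, 0, -1.2], "turn": 0},
    {"slide": [0, 0, -1.8], "turn": 0},
    {"slide": [0, 0, -1.8], "turn": 0}
  ]
}}

```text
clock: 9.85
tool_pos: [0.4707, -0.1358, 0.2323]
ee_rot: [[0.998, 0.009, -0.059], [0.059, -0.001, 0.998], [0.009, -1.0, -0.001]]
ft_force: [0.3, 0.8, -2.0]
opening: 0.127
```

```bash
python3 - <<'E'
from h import *
import pickle
to([.4712,-.1475,.2325],3.5)
s=monitor.sense()
for n in ("side",):
    p,d=vision.capture(n)
    pickle.dump((s,p,d),open(f"{n}7.pkl","wb"))
    c=p[165:255,215:315]
    cv2.imwrite(f"pics/{n}7.png",cv2.resize(np.clip(c*1.5,0,255).astype('uint8'),None,fx=6,fy=6,interpolation=cv2.INTER_CUBIC)[:,:,::-1])
E
```

```text
at [ 0.4707 -0.1358  0.2323] yaw 3.36 clock 9.85 -> slide [-0.01 -0.01 -1.17] turn -0.14
```

View pics/side7.png

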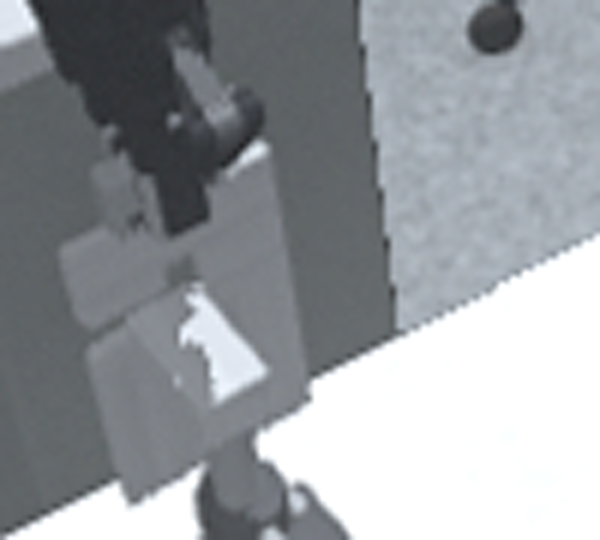

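{"op": "arm_command", "data": {
  "plan": [
    {"slide": [0, 0, -0.6], "turn": 0},
    {"slide": [0, 0, -1.15], "turn": 0},
    {"slide": [0, 0, -1.15], "turn": 0}
  ]
}}

```text
clock: 10.28
tool_pos: [0.4713, -0.1475, 0.2323]
ee_rot: [[0.998, 0.009, -0.058], [0.058, -0.001, 0.998], [0.009, -1.0, -0.001]]
ft_force: [-0.2, 0.6, -1.1]
opening: 0.126
```

{"op": "arm_command", "data": {
  "plan": [
    {"slide": [0, 0.3, 0], "turn": 0},
    {"slide": [0, 0.5, 0], "turn": 0},
    {"slide": [0, 0.5, 0], "turn": 0}
  ]
}}

```text
clock: 10.65
tool_pos: [0.4712, -0.1473, 0.227]
ee_rot: [[0.998, 0.009, -0.058], [0.058, -0.0, 0.998], [0.009, -1.0, -0.001]]
ft_force: [-0.0, -0.3, -1.0]
opening: 0.129
```

{"op": "arm_command", "data": {
  "plan": [
    {"slide": [0, 0.2, 0], "turn": 0},
    {"slide": [0, 0.4, 0], "turn": 0},
    {"slide": [0, 0.5, 0], "turn": 0},
    {"slide": [0, 0.5, 0], "turn": 0}
  ]
}}

```text
clock: 11.15
tool_pos: [0.4712, -0.1473, 0.2219]
ee_rot: [[0.998, 0.008, -0.058], [0.058, -0.0, 0.998], [0.008, -1.0, -0.001]]
ft_force: [0.7, -0.2, -1.6]
opening: 0.132
```

{"op": "arm_command", "data": {
  "plan": [
    {"slide": [0, 0.1, 0], "turn": 0},
    {"slide": [0, 0.15, 0], "turn": 0},
    {"slide": [0, 0.15, 0], "turn": 0}
  ]
}}

```text
clock: 11.52
tool_pos: [0.4712, -0.1473, 0.2204]
ee_rot: [[0.998, 0.008, -0.058], [0.058, -0.0, 0.998], [0.008, -1.0, -0.001]]
ft_force: [-0.2, 0.4, -1.8]
opening: 0.132
```

{"op": "arm_command", "data": {
  "plan": [
    {"slide": [0, 0.08, 0], "turn": 0},
    {"slide": [0, 0.1, 0], "turn": 0},
    {"slide": [0, 0.1, 0], "turn": 0}
  ]
}}

```text
clock: 11.9
tool_pos: [0.4712, -0.1473, 0.2195]
ee_rot: [[0.998, 0.008, -0.058], [0.058, -0.0, 0.998], [0.008, -1.0, -0.001]]
ft_force: [-0.9, 0.0, -1.1]
opening: 0.13
```

{"op": "arm_command", "data": {
  "plan": [
    {"slide": [0, 0.1, 0], "turn": 0},
    {"slide": [0, 0.1, 0], "turn": 0}
  ]
}}

```text
clock: 12.15
tool_pos: [0.4713, -0.1473, 0.2192]
ee_rot: [[0.998, 0.009, -0.058], [0.058, -0.001, 0.998], [0.009, -1.0, -0.001]]
ft_force: [-1.4, 0.9, 5.1]
opening: 0.127
```

{"op": "arm_command", "data": {
  "plan": [
    {"slide": [0, 0, 0], "turn": 0},
    {"slide": [0, 0, 0], "turn": 0},
    {"slide": [0, 0, 0], "turn": 0},
    {"slide": [0, 0, 0], "turn": 0}
  ],
  "gripper": 0.45
}}

```text
clock: 12.65
tool_pos: [0.4713, -0.1473, 0.2191]
ee_rot: [[0.998, 0.009, -0.058], [0.058, -0.001, 0.998], [0.009, -1.0, -0.001]]
ft_force: [0.4, -0.8, 0.3]
opening: 0.445
```

```bash
python3 - <<'E'
from h import *
s=monitor.sense();print(s['clock'],s['ft_force'],s['opening'])
p,d=vision.capture("wrist");cv2.imwrite("pics/w8.png",p[:,:,::-1])
E
```

```text
12.65 [ 0.42414659 -0.79056068  0.33977601] 0.4454108502736587
```

View pics/w8.png

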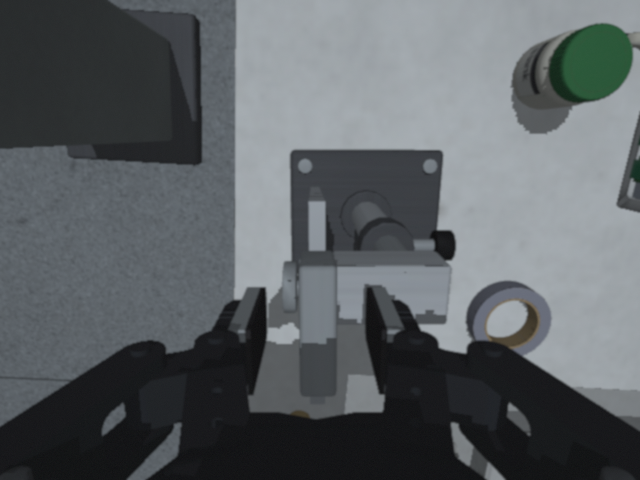

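Released: the plate hangs between the head (288,285) and the block (335+), and the pads stand clear on both sides. I'll go straight up and then check.

{"op": "arm_command", "data": {
  "plan": [
    {"slide": [0, -1.5, 0], "turn": 0},
    {"slide": [0, -4, 0], "turn": 0},
    {"slide": [0, -8, 0], "turn": 0},
    {"slide": [0, -12, 0], "turn": 0},
    {"slide": [0, -12, 0], "turn": 0}
  ]
}}

```text
clock: 13.32
tool_pos: [0.4721, -0.1475, 0.3436]
ee_rot: [[0.998, 0.015, -0.059], [0.059, -0.004, 0.998], [0.015, -1.0, -0.005]]
ft_force: [0.2, -0.2, -0.9]
opening: 0.452
```

{"op": "arm_command", "data": {
  "plan": [
    {"slide": [0, 0, 0], "turn": 0},
    {"slide": [0, 0, 0], "turn": 0},
    {"slide": [0, 0, 0], "turn": 0},
    {"slide": [0, 0, 0], "turn": 0}
  ]
}}

```text
clock: 13.82
tool_pos: [0.4719, -0.1474, 0.343]
ee_rot: [[0.998, 0.015, -0.059], [0.059, -0.003, 0.998], [0.014, -1.0, -0.004]]
ft_force: [-0.9, 0.1, 0.4]
opening: 0.447
```

```bash
python3 - <<'E'
from h import *
import pickle
def tab(n):
    s=monitor.sense();p,d=vision.capture(n);W=deproj(n,d,s)
    m=(W[...,2]>.222)&(W[...,2]<.26)&(W[...,0]>.45)&(W[...,0]<.495)&(W[...,1]>-.2)&(W[...,1]<-.1)
    P=W[m];print(n,s['clock'],m.sum(),np.median(P,0).round(4),cv2.minAreaRect((P[:,:2]*1000).astype(np.float32)))
    T=P[P[:,2]>.232];print("  top",len(T),T.mean(0).round(4), "z vs y slope",np.polyfit(T[:,1],T[:,2],1)[0].round(3) if len(T)>5 else None)
    return p
p=tab("wrist");cv2.imwrite("pics/w9.png",p[:,:,::-1])
p=tab("side");cv2.imwrite("pics/s9.png",cv2.resize(np.clip(p[130:310,205:375]*1.3,0,255).astype('uint8'),None,fx=4,fy=3.3,interpolation=cv2.INTER_CUBIC)[:,:,::-1])
p=tab("wrist");print(monitor.sense()['ft_force'])
E
```

```text
wrist 13.825 1345 [ 0.472  -0.1419  0.2361] ((472.0298767089844, -143.10865783691406), (11.398998260498047, 44.12049102783203), 3.562037467956543)
  top 1314 [ 0.4721 -0.1424  0.2361] z vs y slope -0.074
side 13.875 205 [ 0.4742 -0.1461  0.2341] ((471.0384216308594, -144.27101135253906), (15.325989723205566, 46.19393539428711), 2.1694393157958984)
  top 123 [ 0.4713 -0.1456  0.236 ] z vs y slope -0.046
wrist 13.925 1363 [ 0.472  -0.1411  0.236 ] ((471.96051025390625, -142.7898712158203), (11.803850173950195, 43.670501708984375), 3.5925979614257812)
  top 1328 [ 0.4721 -0.1421  0.236 ] z vs y slope -0.079
[ 0.77013451 -0.90709984 -0.06019515]
```

View pics/s9.png

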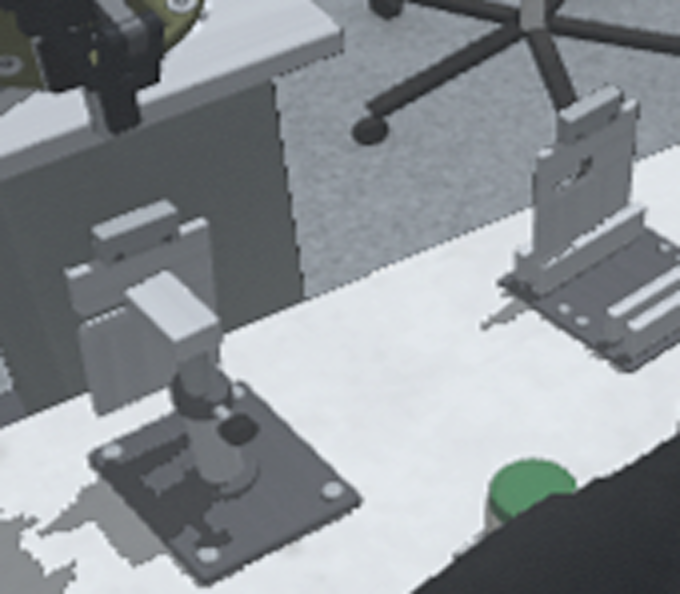

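View pics/w9.png

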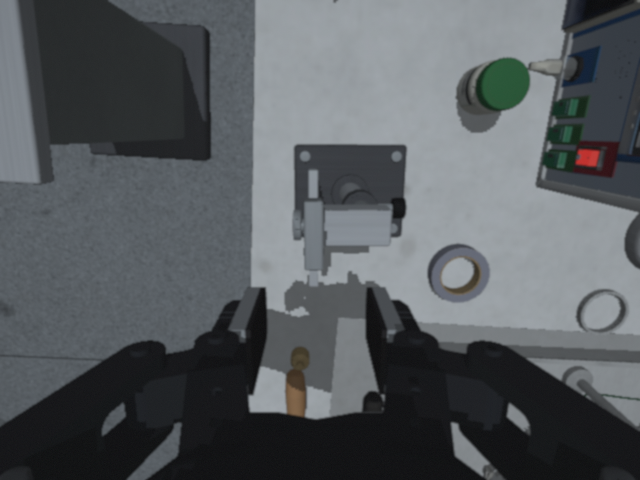

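{"op": "arm_command", "data": {
  "plan": [
    {"slide": [0, 0, 0], "turn": 0},
    {"slide": [0, 0, 0], "turn": 0},
    {"slide": [0, 0, 0], "turn": 0},
    {"slide": [0, 0, 0], "turn": 0},
    {"slide": [0, 0, 0], "turn": 0}
  ]
}}

```text
clock: 14.6
tool_pos: [0.472, -0.1474, 0.3434]
ee_rot: [[0.998, 0.015, -0.059], [0.059, -0.004, 0.998], [0.015, -1.0, -0.005]]
ft_force: [-0.6, -0.4, -0.0]
opening: 0.452
```

{"op": "arm_command", "data": {
  "plan": [
    {"slide": [0, 0, 0], "turn": 0},
    {"slide": [0, 0, 0], "turn": 0},
    {"slide": [0, 0, 0], "turn": 0},
    {"slide": [0, 0, 0], "turn": 0},
    {"slide": [0, 0, 0], "turn": 0}
  ]
}}

```text
clock: 15.22
tool_pos: [0.472, -0.1474, 0.3433]
ee_rot: [[0.998, 0.015, -0.059], [0.059, -0.004, 0.998], [0.015, -1.0, -0.005]]
ft_force: [1.4, -0.4, 0.4]
opening: 0.455
```

```bash
python3 - <<'E'
from h import *
def one():
    s=monitor.sense();p,d=vision.capture("wrist");W=deproj("wrist",d,s)
    x,y,z=W[...,0],W[...,1],W[...,2]
    for n,m in dict(tab=(z>.23)&(z<.25)&(abs(x-.472)<.012)&(abs(y+.145)<.04),
      block=(abs(z-.191)<.004)&(x>.484)&(x<.525)&(abs(y+.146)<.012),
      sheettop=(z>.205)&(z<.23)&(abs(x-.472)<.01)&(abs(y+.145)<.06),
      base=(abs(z-.012)<.005)&(x>.46)&(x<.57)&(abs(y+.12)<.06)).items():
        P=W[m];A=np.c_[P[:,:2]-P[:,:2].mean(0),np.ones(len(P))];k=np.linalg.lstsq(A,P[:,2],rcond=None)[0]
        if n=="sheettop":
            hi=P[P[:,1]>-.115];lo=P[P[:,1]<-.17];print("  sheettop +y",len(hi),np.median(hi,0).round(4),"-y",len(lo),np.median(lo,0).round(4))
        else: print("  ",n,len(P),P.mean(0).round(4),"dz/dx,dz/dy",k[:2].round(3))
    print(s['clock'])
one();one()
s=monitor.sense()
for n in("side",):
    p,d=vision.capture(n)
    W=deproj(n,d);b=W[135:190,330:370].reshape(-1,3)
    P=W.reshape(-1,3);P=P[(P[:,0]>.44)&(P[:,0]<.5)&(P[:,1]>.08)&(P[:,1]<.21)&(P[:,2]>.163)];print("window tab",P.mean(0).round(4))
E
```

```text
tab 1351 [ 0.472  -0.1419  0.2359] dz/dx,dz/dy [-0.004 -0.084]
   block 1756 [ 0.5045 -0.1458  0.1905] dz/dx,dz/dy [-0.    -0.008]
  sheettop +y 141 [ 0.4699 -0.1098  0.2085] -y 127 [ 0.4742 -0.1785  0.214 ]
   base 4170 [ 0.517  -0.1192  0.0123] dz/dx,dz/dy [ 0.002 -0.005]
15.225
   tab 1354 [ 0.472  -0.142   0.2359] dz/dx,dz/dy [-0.004 -0.084]
   block 1767 [ 0.5044 -0.1458  0.1906] dz/dx,dz/dy [ 0.001 -0.003]
  sheettop +y 142 [ 0.4699 -0.1098  0.2086] -y 126 [ 0.4742 -0.1787  0.2138]
   base 4173 [ 0.5169 -0.1193  0.0123] dz/dx,dz/dy [ 0.001 -0.005]
15.275
window tab [0.4661 0.1413 0.1699]
```

{"op": "arm_command", "data": {
  "plan": [
    {"slide": [0, 0, 0], "turn": 0},
    {"slide": [0, 0, 0], "turn": 0},
    {"slide": [0, 0, 0], "turn": 0},
    {"slide": [0, 0, 0], "turn": 0},
    {"slide": [0, 0, 0], "turn": 0}
  ]
}}

```text
clock: 16.0
tool_pos: [0.472, -0.1475, 0.3434]
ee_rot: [[0.998, 0.015, -0.059], [0.059, -0.004, 0.998], [0.015, -1.0, -0.005]]
ft_force: [1.1, 0.1, 0.4]
opening: 0.449
```

{"op": "arm_command", "data": {
  "plan": [
    {"slide": [0, 0, 0], "turn": 0},
    {"slide": [0, 0, 0], "turn": 0},
    {"slide": [0, 0, 0], "turn": 0},
    {"slide": [0, 0, 0], "turn": 0},
    {"slide": [0, 0, 0], "turn": 0}
  ]
}}

```text
clock: 16.62
tool_pos: [0.472, -0.1474, 0.3433]
ee_rot: [[0.998, 0.015, -0.059], [0.059, -0.004, 0.998], [0.015, -1.0, -0.005]]
ft_force: [-0.2, -0.8, -0.1]
opening: 0.448
```

```bash
cat > e.py <<'E'
from h import *
for i in range(3):
    s=monitor.sense();p,d=vision.capture("wrist");W=deproj("wrist",d,s)
    x,y,z=W[...,0],W[...,1],W[...,2]
    m=(z>.23)&(z<.25)&(abs(x-.472)<.012)&(abs(y+.145)<.04)
    P=W[m];A=np.c_[P[:,:2]-P[:,:2].mean(0),np.ones(len(P))];k=np.linalg.lstsq(A,P[:,2],rcond=None)[0]
    print(s['clock'],P.mean(0).round(4),k[:2].round(3),s['ft_force'].round(1))
E
python3 e.py
```

```text
16.625 [ 0.472  -0.1419  0.2359] [-0.005 -0.083] [-0.2 -0.8 -0.1]
16.675 [ 0.4721 -0.1419  0.2359] [ 0.    -0.082] [-0.2 -0.6  0.6]
16.725 [ 0.472  -0.1419  0.2359] [-0.006 -0.085] [0.8 0.1 0.2]
```

The plate is at rest. Its tilt is steady at about 0.08 rad, inside the 0.15 limit, so I'm handing in.

```bash
python3 - <<'E'
from plant import bot
print(bot.finish_job())
E
```

```text
the job is handed in; nothing more can be done
None
```

I took the open-slot plate from the rack's far channel, slid its slot over the pin's neck behind the head and lowered it. It touched the pin at 12.2 s. I then released it, backed off and handed in at about 16.8 s. `finish_job` gives no verdict, so what follows is from my own last checks.

- **Position:** the plate hangs between the head and the block. Its seat is about 1 mm from the pin's axis in y, and its height matches the pin axis at about 0.178 m. Its yaw is 3.6°, against 3.3° for the stand.
- **At rest:** the wrist camera's readings at 15.2 s and 16.7 s agreed within about 0.1 mm and 0.003 rad. The wrist force was within noise of zero with the gripper clear.
- **Other things:** the window plate's tab is within about 1 mm of where it started. The jar stood upright in the last pictures. I did not re-measure the jar, the bottle or the weight, but nothing went near them.

**Not perfect:** the plate does not hang quite straight. It leans steadily in its own plane by about 0.08 rad, lower on the +y side, probably because the slot takes weight off the other side. That is inside the 0.15 rad limit. An earlier side-camera picture read a smaller lean of about 0.05 rad, but that was a coarser measurement.

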